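# Clear the counter corner and hold the square in it

## Robot

A 6-joint arm with a two-finger parallel gripper is mounted at the origin on the work surface. World frame = base frame: x ahead of the robot, y to its left, z up, the work surface at z = 0. Lengths are in m, angles in degrees, forces in N, time in s.
With the tool pointing down it reaches from about 0.4 to 0.825 m from the base axis. Payload 7 kg.
Tool frame: the origin (TCP) lies midway between the tips of the shut fingers; the grasp point (between the pads) lies 19 mm behind it; z points along the fingers, y is the line along which they close (so a half turn about z gives the same grasp; the last joint's range is limited). The gripper opens to 88 mm and grips with 3 to 60 N. Pads are 19 mm wide; open, the fingers measure 130 mm over their backs; the gripper's body (78 mm by 193 mm) begins 47 mm behind the grasp point.
Start: joints at [-55.399, 20.546, 0.682, 0, -70.136, -16.507], TCP at [0.21, -0.642, 0.227] pointing down, gripper open.
Joint ranges: [-176.03, 176.03], [-82.01, 121.73], [-58.28, 71.71], [-173.87, 95.51], [-174.79, -0.11], [-173.66, 173.66]. Speed limits (degrees/s): [136.94, 136.94, 172.46, 180, 180, 180].

## Interface

Orientations are given as [roll, pitch, yaw] about the fixed x, y, z axes, in that order (R = Rz(yaw) Ry(pitch) Rx(roll)).
In Python, from plant import ctrl, viewer, close_job gives the robot as it stands. The module is installed in compiled form; this text tells all that it offers.
- The arm moves only by the tool step_arm, never from a script. Its argument "moves" is a list that holds one entry, the list of rows, each a list of 5 numbers: the shift along the world's x, y, z in cm, then the turn about the world's z in rad, then the finger opening in cm, from 0 to 8.76. In form: [[[tx, ty, tz, twist, grip], ...]]. A call has 1 to 10 rows; each row shifts and turns the commanded pose from where the row before left it; what a row does not reach is not made up. A row lasts 1/10 s, in which the tool goes at most 50 mm and 8.59 degrees, less where a joint would pass 70% of its speed; a pose out of reach is approached as far as the arm can. A call with a gripper value outside its range is refused whole. The fingers move at their own pace and stop on an object; the grip force is fixed at half the most. Time passes only in rows, so rows that do not move let the fingers close. It gives the time, the measured TCP pose, the force, the opening and the grip force at its end, in the units of the state.
- ctrl.get_obs(): the state, without advancing time (a new reading comes with each control period).
- viewer.snapshot(name): name is "scene" or "top"; returns (picture, depth): 480x640x3 uint8, blue, green, red; 480x640 float32, m along the optical axis (not along the pixel's ray), 0 where there is no reading.
- viewer.camera_info(name): a dict with "camera_matrix" (3x3 intrinsics, pixels), "k1" (the pictures are not rectified: a ray, as slopes to the right and down, at radius r is drawn at 1 + k1 r^2 times it, then the intrinsics apply), "eye" and "orientation" of the camera in the world. Camera axes: x right, y down, z forward; pixel columns grow to the right and rows downward; lengths in m; the calibration is good to about 2 mm. A picture is of the moment at which its call begins. camera_info takes no time and is no camera call.
- close_job(): hands the job in; it is judged then, once.
The state is a dict: "clock": time; "joint_pos": joint angles; "qvel": joint speeds; "tau": joint torques, N m; "tool_pos": TCP position; "orientation": TCP orientation; "force": force on the tool from outside, world axes, zero at the start; "moment": the same for the moment, N m; "opening": finger opening in m; "gripper_force": force on a finger pad.
Only numpy, scipy, OpenCV 4.12 (cv2) and the standard library are available. Lean on these libraries where they do the work, as an engineer would, in place of code of your own. Each camera call takes 0.05 s, during which the arm holds its last target. There are 200 camera calls.

## Task

The basket is in the way: hang it by its handle on the hook of the stand and let go of it. Then take the fitter's square by its wooden grip and, with it lying flat on the counter, press it into the corner of the grey upstand until both its outer edges lie flush against the two boards; finish while still gripping it and pressing it against both boards, so that the line can be marked. Do not push the bottle, the jar or the carton about.

Things in the scene. Friction and masses are not known exactly. Their poses are not given: they have to be found in the camera images.
- corner: fixed corner upstand on the counter: two rigid grey boards, 20 mm thick, 50 mm high, inner faces 170 mm long, meeting at a right angle. Origin at the inner corner, on the counter; x is level, along the bisector INTO the corner, so it opens towards -x (roughly to the robot); z up. The inner faces run from the origin along (-0.707, 0.707) and (-0.707, -0.707)
- left_board: the board on the +y side of the corner upstand (same frame as corner); the steel square slides easily on it and on the counter (friction about 0.2)
- right_board: the board on the -y side of the corner upstand (same frame as corner)
- square: loose steel fitter's square, 0.3 kg, flat on the counter: two legs 150 x 28 x 6 mm at a right angle, joined by a cross brace (26 mm wide, 6 mm thick, along y) that carries an upright wooden grip. Origin on the underside below the grip's centre; x points to the outer corner tip, z up; the outer edges run from the tip along (-0.707, 0.707) and (-0.707, -0.707)
- square_tip (a point): the square's outer corner tip, 87.7 mm from the square's origin along its x, 3 mm above its underside. Fully home, the tip is at the inner corner of the upstand and the axes of square and corner agree
- square_grip (a point): point inside the wooden grip, 34 mm above the square's underside. The grip is 14 mm thick (square's x), 60 mm long (y), its top 50 mm above the counter; pinch it here across the 14 mm
- basket: loose steel basket, 0.22 kg, standing in the corner: open box 70 (x) x 110 (y) x 50 mm high with a rigid upright handle: a round bar 8 mm thick along y, its axis 136 mm above the underside, on uprights at y = +52 and -52 mm; free window between box and bar from 50 to 132 mm up. Origin at the centre of the underside, z up
- basket_handle (a point): middle of the basket's handle bar, on its axis; pinched about 30 mm to one side of it, the bar leaves room for the hook
- hook: fixed steel hook stand: round base 110 mm wide, post 16 mm thick and 222 mm high, a 10 mm round arm that leaves the post's top along -x of this frame, dips to its seat and turns up to a tip 90 mm from the post axis, top of the tip 230 mm above the counter; nothing above the arm. Origin on the counter under the post, z up
- hook_seat (a point): middle of the hook's seat, on the top of the arm: 62 mm from the post axis along -x of hook, 205 mm above the counter; the underside of the hanging handle bar rests here
- pump_bottle: bystander: white pump bottle, 60 mm wide, 164 mm tall; origin at the centre of its underside
- steel_jar: bystander: round steel jar with lid, 74 mm wide, 95 mm tall; origin at the centre of its underside
- carton: bystander: upright paper carton, 60 x 90 x 110 mm; origin at the centre of its underside

How it is judged (in metres and radians):
On the way:
1. the basket hangs by its handle on the hook, let go, clear of the counter (contact force between hook and basket above 0.8 N and height (world z) of basket above 0.03 m and horizontal distance between basket_handle and hook_seat below 0.06 m and contact force between each of the arm, the fingers and basket below 0.1 N and linear speed of basket below 0.08 m/s), for 0.3 s.
At the end, for the whole second after the job is handed in: basket hangs still on the hook, over 30 mm up, untouched, handle within 60 mm of the seat; square gripped (over 2 N), pressed over 1 N on each board, within 0.035 rad of the corner, tip within 5 mm of it, at most 8 mm off the counter, tilt under 0.06 rad, still (all of step 1 and contact force between square and left_board above 1 N and contact force between square and right_board above 1 N and angle between the x axis of square and the x axis of corner, either way round below 0.035 rad and horizontal distance between square_tip and corner below 0.005 m and height (world z) of square_tip below 0.011 m and angle between square's own z axis and vertical below 0.06 rad and contact force between the fingers and square above 2 N and linear speed of square below 0.02 m/s); the arm keeps its last pose, push and grip.
It fails at once if a bystander (bottle, jar or carton) is moved by more than 30 mm (distance of any of pump_bottle, steel_jar, carton from where it was at the start of the episode above 0.03 m).
It also fails if it takes over 61 s, if anything falls off the work surface, if the arm or the gripper's body presses on something with over 40 N, if the wrist force passes 120 N, or if a joint passes its speed limit or range.

## Working session

There is one attempt and no reset: what is moved stays moved. The work goes in short steps, Python scripts to look and compute and a tool call to move; the robot and the scene stay as the last step left them, time stands still between calls to the robot, and variables do not carry over. Pictures are saved under pics/ and viewed, at most 10 in all, crops included, and the job is handed in when it is done.

Besides the shell and the picture viewer there is one more tool, called after "Emit:" as a command line: name --argument value ..., lists and objects as JSON in quotes. step_arm: Moves the arm, as the interface text tells. Its arguments: {"type":"object","properties":{"moves":{"type":"array","items":{"type":"array","items":{"type":"array","items":{"type":"number"}}}}},"required":["moves"]}

```bash
mkdir -p pics; cat > h.py <<'E'
import numpy as np, cv2
from plant import ctrl, viewer, close_job
def snap(n):
    im,d=viewer.snapshot(n); return im,d,viewer.camera_info(n)
def rot(ci):
    o=np.array(ci["orientation"],float)
    if o.shape==(3,3): return o
    from scipy.spatial.transform import Rotation as R
    return R.from_euler('xyz',o,degrees=True).as_matrix()
def rays(ci,uv):
    K=np.array(ci["camera_matrix"],float)
    uv=np.atleast_2d(np.array(uv,float))
    p=(uv-[K[0,2],K[1,2]])/[K[0,0],K[1,1]]
    q=p.copy()
    for _ in range(20): q=p/(1+ci["k1"]*(q**2).sum(1,keepdims=True))
    return q
def plane(ci,uv,z):
    q=rays(ci,uv); d=np.c_[q,np.ones(len(q))]@rot(ci).T; e=np.array(ci["eye"])
    return e+d*((z-e[2])/d[:,2])[:,None]
def cloud(ci,dep):
    v,u=np.mgrid[:480,:640]; q=rays(ci,np.c_[u.ravel(),v.ravel()])
    c=np.c_[q,np.ones(len(q))]*dep.reshape(-1,1)
    return (c@rot(ci).T+np.array(ci["eye"])).reshape(480,640,3)
E
python3 - <<'E'
from h import *
for n in("scene","top"):
    im,d,ci=snap(n); print(ci); cv2.imwrite(f"pics/{n}0.png",im); np.savez(f"pics/{n}0.npz",im=im,d=d)
print(ctrl.get_obs())
E
```

```text
{'camera_matrix': array([[492.00466373,   0.        , 313.01602673],
       [  0.        , 492.00466373, 241.13464319],
       [  0.        ,   0.        ,   1.        ]]), 'k1': -0.12582610052275395, 'eye': array([1.15196625, 0.35586002, 0.97916268]), 'orientation': array([-140.70974283,    0.15896789,  120.65683604])}
{'camera_matrix': array([[509.57695905,   0.        , 326.9361789 ],
       [  0.        , 509.57695905, 245.39476501],
       [  0.        ,   0.        ,   1.        ]]), 'k1': 0.050705337221001213, 'eye': array([0.51973975, 0.03408682, 1.43236633]), 'orientation': array([-177.54878654,    0.31883867,  -89.84216691])}
{'clock': 0.1, 'joint_pos': array([-5.53991898e+01,  2.05879847e+01,  6.38571492e-01, -1.70951990e-02,
       -7.01368445e+01, -1.65080537e+01]), 'qvel': array([-0.00420732, -0.06758005,  0.09215076,  0.00535167,  0.00866997,
        0.10782513]), 'tau': array([-1.00826928e-03, -5.84163630e+01,  2.93752116e+01,  7.01552957e+00,
        1.01667762e-02, -5.00251053e-05]), 'tool_pos': array([ 0.20946753, -0.6412065 ,  0.2257076 ]), 'orientation': array([ 1.79912731e+02, -9.10336680e-03, -1.61913057e+02]), 'force': array([-0.1589691 ,  0.50892849, -0.15945329]), 'moment': array([ 0.03313114, -0.01984814,  0.02799804]), 'gripper_force': 0.0, 'opening': 0.08742087640727775}
```

View pics/scene0.png

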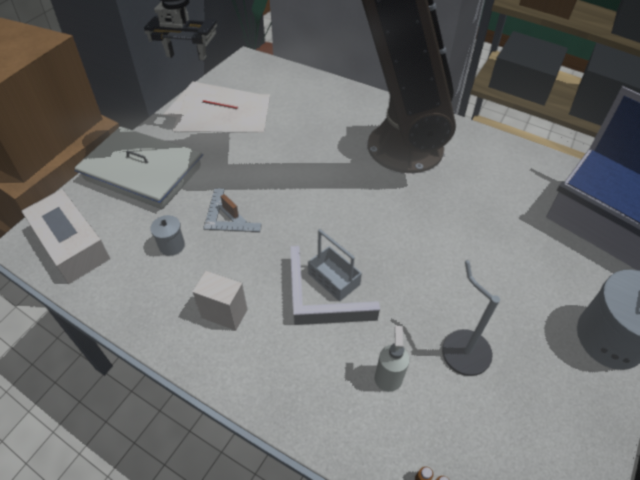

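View pics/top0.png

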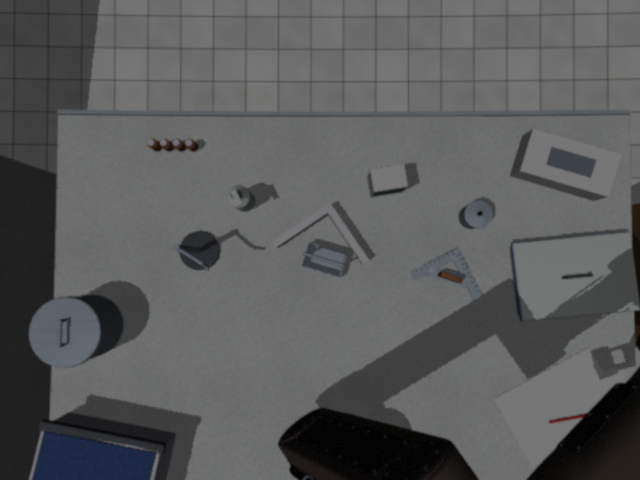

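The scene view shows the basket at about (335,270), the upstand corner at (297,315), the hook arm from (495,300) to (468,263), and the square's grip at (230,204). In the top view the corner is at (333,207), the handle at (327,255), the hook at (195,257) and the grip at (451,276).

```bash
python3 - <<'E'
from h import *
def desc(P,l):
    P=P[:, :2].astype(np.float32); r=cv2.minAreaRect(P); print(l,len(P),'c',np.round(r[0],4),'sz',np.round(r[1],4),'ang',round(r[2],1),'mean',P.mean(0).round(4))
for n in("top","scene"):
    f=np.load(f"pics/{n}0.npz"); ci=viewer.camera_info(n); C=cloud(ci,f['d']); z=C[...,2]; ok=f['d']>0
    box=ok&(C[...,0]>.3)&(C[...,0]<1.)&(abs(C[...,1])<.5)
    print(n,'counter z',np.median(z[box]))
    for lo,hi in((.03,.06),(.07,.125),(.125,.15),(.15,.19),(.19,.25)):
        m=(box&(z>lo)&(z<hi)).astype(np.uint8)
        k,L=cv2.connectedComponents(m,connectivity=8)
        for i in range(1,k):
            if (L==i).sum()>12: 
                Q=C[L==i]; desc(Q,f"{lo}"); print('    z',Q[:,2].min().round(3),Q[:,2].max().round(3))
    hsv=cv2.cvtColor(f['im'],cv2.COLOR_BGR2HSV); m=(hsv[...,1]>90)&box&(hsv[...,0]<25)
    desc(C[m],'grip'); print(C[m][:,2].min(),C[m][:,2].max())
f=np.load("pics/top0.npz")['im'][180:320,160:500]; cv2.imwrite("pics/c1.png",cv2.convertScaleAbs(cv2.resize(f,None,fx=2.35,fy=2.35,interpolation=2),alpha=1.6))
E
```

```text
top counter z 0.0013451030853696144
0.03 173 c [ 0.8277 -0.4827] sz [0.1201 0.0337] ang 0.3 mean [ 0.8179 -0.4836]
    z 0.03 0.06
0.03 93 c [0.859  0.4874] sz [0.024 0.029] ang 85.7 mean [0.8579 0.4859]
    z 0.031 0.058
0.03 101 c [0.8576 0.452 ] sz [0.0259 0.0279] ang 54.8 mean [0.8574 0.4516]
    z 0.033 0.059
0.03 93 c [0.8591 0.4195] sz [0.0259 0.0256] ang 43.5 mean [0.8576 0.4175]
    z 0.03 0.059
0.03 56 c [ 0.7257 -0.1171] sz [0.0988 0.0327] ang 78.4 mean [ 0.7266 -0.1084]
    z 0.032 0.06
0.03 41 c [0.692  0.2584] sz [0.0171 0.0528] ang 52.4 mean [0.6899 0.2558]
    z 0.031 0.059
0.03 1062 c [0.5659 0.0624] sz [0.1897 0.1908] ang 34.0 mean [0.6202 0.0526]
    z 0.03 0.06
0.03 65 c [ 0.6547 -0.3356] sz [0.0621 0.022 ] ang 17.9 mean [ 0.653 -0.331]
    z 0.031 0.058
0.03 1081 c [ 0.4846 -0.4797] sz [0.2152 0.046 ] ang 1.7 mean [ 0.4948 -0.4798]
    z 0.033 0.06
0.03 83 c [0.5604 0.0459] sz [0.1096 0.0288] ang 73.5 mean [0.5682 0.0456]
    z 0.031 0.058
0.03 16 c [0.5673 0.3938] sz [0.0142 0.0053] ang 11.0 mean [0.5654 0.3931]
    z 0.03 0.057
0.03 82 c [0.5208 0.0576] sz [0.1
[... 3024 characters left out ...]
2758]
    z 0.07 0.125
0.125 183 c [0.543  0.0492] sz [0.1109 0.0102] ang 73.0 mean [0.5446 0.0514]
    z 0.126 0.146
0.125 63 c [0.5734 0.3975] sz [0.0164 0.0086] ang 89.8 mean [0.5742 0.3969]
    z 0.125 0.149
0.125 153 c [0.7095 0.274 ] sz [0.0246 0.0274] ang 14.2 mean [0.7123 0.2742]
    z 0.125 0.15
0.15 112 c [0.5733 0.3972] sz [0.0166 0.0079] ang 87.7 mean [0.574 0.397]
    z 0.15 0.189
0.15 181 c [0.6956 0.2677] sz [0.0455 0.0143] ang 25.8 mean [0.6967 0.2681]
    z 0.15 0.169
0.19 389 c [0.5471 0.3614] sz [0.1017 0.0189] ang 59.2 mean [0.5521 0.3691]
    z 0.19 0.232
grip 111 c [0.681  0.0575] sz [0.8475 0.0313] ang 63.7 mean [0.7075 0.1094]
0.011794589467855832 0.055952564742029476
```

View pics/c1.png

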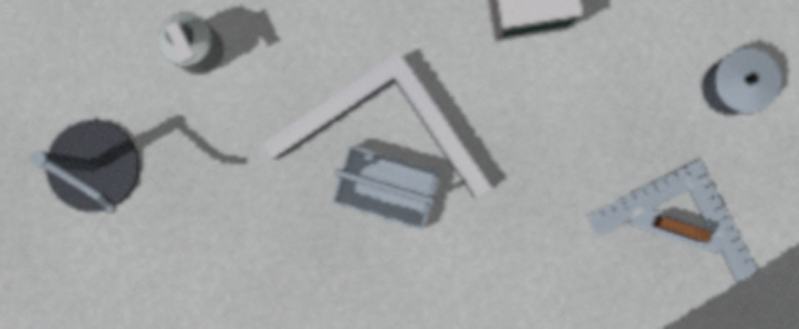

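Emit:
step_arm --moves '[[[1.7,3.6,0,0.048,8.7],[1.7,3.6,0,0.048,8.7],[1.7,3.6,0,0.048,8.7],[1.7,3.6,0,0.048,8.7],[1.7,3.6,0,0.048,8.7],[1.7,3.6,0,0.048,8.7],[1.7,3.6,0,0.048,8.7],[1.7,3.6,0,0.048,8.7],[1.7,3.6,0,0.048,8.7],[1.7,3.6,0,0.048,8.7]]]'

```text
clock: 1.1
tool_pos: [0.3798, -0.28, 0.2264]
orientation: [180.0, 0.0, -134.3]
force: [1.5, 0.2, 0.4]
opening: 0.0871
gripper_force: 0.0
```

Emit:
step_arm --moves '[[[1.7,3.6,0,0.048,8.7],[1.7,3.6,0,0.048,8.7],[1.7,3.6,0,0.048,8.7],[1.7,3.6,0,0.048,8.7],[1.7,3.6,0,0.048,8.7],[1.7,3.6,0,0.048,8.7],[1.7,3.6,0,0.048,8.7],[1.7,3.6,0,0.048,8.7],[1.7,3.6,0,0.048,8.7],[1.7,3.6,0,0.048,8.7]]]'

```text
clock: 2.1
tool_pos: [0.5498, 0.08, 0.2264]
orientation: [180.0, -0.0, -106.8]
force: [-0.1, -0.9, 0.5]
opening: 0.0869
gripper_force: 0.0
```

Emit:
step_arm --moves '[[[0,0,0,0,8.7],[0,0,0,0,8.7],[0,0,0,0,8.7]]]'

```text
clock: 2.4
tool_pos: [0.5491, 0.0779, 0.2262]
orientation: [180.0, -0.0, -106.9]
force: [-0.5, -1.5, -0.4]
opening: 0.087
gripper_force: 0.0
```

```bash
python3 - <<'E'
from h import *
o=ctrl.get_obs(); print(o['joint_pos'].round(1))
f=np.load("pics/top0.npz"); ci=viewer.camera_info("top")
def desc(P,l):
    P=P[:, :2].astype(np.float32); r=cv2.minAreaRect(P); print(l,len(P),'c',np.round(r[0],4),'sz',np.round(r[1],4),'ang',round(r[2],1)); return r
im=f['im']; hsv=cv2.cvtColor(im,cv2.COLOR_BGR2HSV)
m=((hsv[...,1]>110)&(hsv[...,0]<20)).astype(np.uint8); m[:260]=0;m[295:]=0;m[:,:430]=0;m[:,475:]=0
v,u=np.nonzero(m); desc(plane(ci,np.c_[u,v],.05),'grip plane')
# boards: fit lines on top-surface points by depth
for n in("top","scene"):
    f=np.load(f"pics/{n}0.npz"); ci=viewer.camera_info(n); C=cloud(ci,f['d']); z=C[...,2]
    P=C[(f['d']>0)&(z>.044)&(z<.06)]; c=np.array([.567,.061]); e=np.array([np.cos(np.radians(-11)),np.sin(np.radians(-11))])
    R=np.array([[np.cos(np.radians(34)),np.sin(np.radians(34))],[-np.sin(np.radians(34)),np.cos(np.radians(34))]])
    q=(P[:,:2]-c)@R.T
    A=q[(q[:,0]>.07)&(q[:,0]<.1)&(abs(q[:,1])<.07)]; B=q[(q[:,1]<-.07)&(q[:,1]>-.1)&(abs(q[:,0])<.07)]
    a=np.polyfit(A[:,1],A[:,0],1); b=np.polyfit(B[:,0],B[:,1],1)
    print(n,len(A),len(B),'slopes deg',np.degrees(-a[0]),np.degrees(b[0]))
    # centre-line crossing -> inner corner 10mm in on both
    x=np.linalg.solve([[1,-a[0]],[-b[0],1]],[a[1],b[1]])+[-.01,.01]; print('inner',x@R+c)
E
```

```text
[ 28.3   9.3 -14.7  -0.  -66.1 -45.2]
grip plane 93 c [ 0.4946 -0.291 ] sz [0.059  0.0111] ang 71.7
top 399 400 slopes deg -0.005009791666333269 0.20615792507870367
inner [0.66908656 0.04225288]
scene 635 456 slopes deg 0.16046965289292647 -0.01586836839867357
inner [0.67154403 0.0406616 ]
```

Emit:
step_arm --moves '[[[0.2,0.1,-2,0,8.7],[0,0,-3,0,8.7],[0,0,-3,0,8.7],[0,0,-2,0,8.7],[0,0,-0.9,0,8.7],[0,0,0,0,8.7],[0,0,0,0,0],[0,0,0,0,0],[0,0,0,0,0],[0,0,0,0,0]]]'

```text
clock: 3.4
tool_pos: [0.5519, 0.0796, 0.1183]
orientation: [-179.9, 0.1, -106.9]
force: [0.1, 0.1, -0.6]
opening: 0.0607
gripper_force: 0.0
```

Emit:
step_arm --moves '[[[0,0,0,0,0],[0,0,0,0,0],[0,0,0,0,0]]]'

```text
clock: 3.7
tool_pos: [0.5516, 0.0794, 0.1176]
orientation: [-180.0, 0.0, -106.9]
force: [0.2, 0.4, 0.1]
opening: 0.0364
gripper_force: 0.0
```

Emit:
step_arm --moves '[[[0,0,0,0,0],[0,0,0,0,0],[0,0,0,0,0],[0,0,0,0,0],[0,0,0,0,0],[0,0,0,0,0]]]'

```text
clock: 4.3
tool_pos: [0.5515, 0.0794, 0.1175]
orientation: [180.0, -0.0, -106.9]
force: [0.2, -0.0, 0.0]
opening: 0.0068
gripper_force: 30.0
```

Emit:
step_arm --moves '[[[0,0,1,0,0],[0,0,2,0,0],[0,0,2.2,0,0],[0,0,2.2,0,0],[0,0,2,0,0],[0,0,1.4,0,0],[0,0,0.6,0,0],[0,0,0,0,0]]]'

```text
clock: 5.1
tool_pos: [0.5518, 0.0795, 0.2324]
orientation: [-179.9, 0.1, -106.9]
force: [-1.1, 0.3, -3.3]
opening: 0.0067
gripper_force: 30.0
```

Emit:
step_arm --moves '[[[-0.4,1.2,0,0.06,0],[-0.55,1.6,0,0.095,0],[-0.55,1.6,0,0.095,0],[-0.55,1.6,0,0.095,0],[-0.55,1.6,0,0.095,0],[-0.55,1.6,0,0.095,0],[-0.55,1.6,0,0.095,0],[-0.55,1.6,0,0.095,0],[-0.55,1.6,0,0.095,0],[-0.55,1.6,0,0.095,0]]]'

```text
clock: 6.1
tool_pos: [0.4973, 0.2356, 0.2303]
orientation: [179.9, 0.0, -54.3]
force: [-0.8, 0.6, -3.4]
opening: 0.0069
gripper_force: 30.0
```

Emit:
step_arm --moves '[[[-0.55,1.6,0,0.095,0],[-0.55,1.6,0,0.095,0],[-0.55,1.6,0,0.095,0],[-0.6,1.9,0,0.126,0],[0,0,0,0,0],[0,0,0,0,0],[0,0,0,0,0],[0,0,0,0,0]]]'

```text
clock: 6.9
tool_pos: [0.4757, 0.3017, 0.2313]
orientation: [180.0, 0.0, -31.0]
force: [0.2, -0.3, -3.0]
opening: 0.0066
gripper_force: 30.0
```

```bash
python3 - <<'E'
from h import *
for n in("scene","top"):
    im,d,ci=snap(n); np.savez(f"pics/{n}1.npz",im=im,d=d); 
    if n=="scene": cv2.imwrite("pics/s1.png",cv2.convertScaleAbs(cv2.resize(im[180:420,300:620],None,fx=2.4,fy=2.4),alpha=1.5))
o=ctrl.get_obs(); print(o['tool_pos'],o['orientation'],o['opening'],o['gripper_force'])
E
```

```text
[0.47572219 0.30187685 0.23148453] [ 1.79990767e+02  3.62819852e-03 -3.09968849e+01] 0.006902941502136464 29.9971541762352
```

View pics/s1.png

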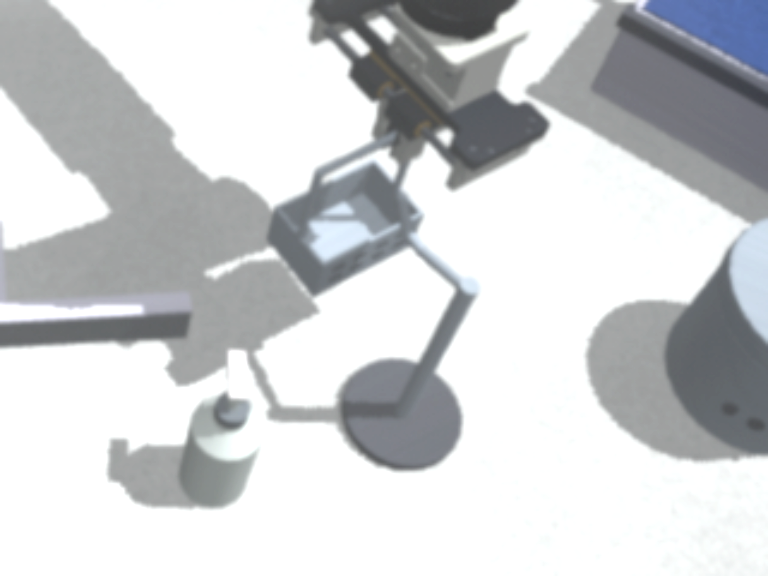

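The basket is upright in the gripper, and the hook arm (470,285)-(405,235) is just ahead of it. I'll check the bar and arm numerically.

```bash
python3 - <<'E'
from h import *
for n in("scene","top"):
    f=np.load(f"pics/{n}1.npz"); ci=viewer.camera_info(n); C=cloud(ci,f['d']); ok=f['d']>0
    for l,zl,zh in(("box",.145,.18),("bar",.235,.262),("hook",.19,.232)):
        m=(ok&(C[...,2]>zl)&(C[...,2]<zh)&(C[...,0]>.4)&(C[...,0]<.65)&(C[...,1]>.2)&(C[...,1]<.45)).astype(np.uint8)
        k,L=cv2.connectedComponents(m)
        for i in range(1,k):
            P=C[L==i]
            if len(P)>25:
                r=cv2.minAreaRect(P[:,:2].astype(np.float32)); print(n,l,len(P),np.round(r[0],4),np.round(r[1],4),round(r[2],1),P[:,2].min().round(3),P[:,2].max().round(3))
E
```

```text
scene box 236 [0.4595 0.279 ] [0.0354 0.0713] 25.0 0.145 0.178
scene box 458 [0.5114 0.2794] [0.0716 0.0898] 58.7 0.145 0.18
scene box 52 [0.4699 0.3349] [0.0256 0.0128] 28.8 0.148 0.169
scene box 94 [0.5734 0.3971] [0.0166 0.0084] 86.3 0.145 0.179
scene bar 339 [0.5042 0.2798] [0.0389 0.0994] 46.7 0.235 0.262
scene hook 55 [0.5489 0.259 ] [0.0053 0.008 ] 8.3 0.191 0.231
scene hook 385 [0.547  0.3611] [0.1022 0.019 ] 59.3 0.19 0.231
top box 176 [0.516  0.2774] [0.0713 0.073 ] 59.8 0.145 0.178
top box 32 [0.4419 0.287 ] [0.014 0.023] 9.3 0.146 0.169
top bar 83 [0.5256 0.2719] [0.008  0.0534] 59.6 0.238 0.259
top hook 149 [0.5476 0.3665] [0.0898 0.0163] 59.6 0.194 0.229
```

Emit:
step_arm --moves '[[[0.4,0.7,0,0,0],[0.4,0.7,0,0,0],[0.4,0.8,0,0,0],[0.4,0.8,0,0,0],[0.5,0.8,0,0,0],[0.4,0.8,0,0,0],[0.4,0.7,0,0,0],[0.4,0.7,0,0,0],[0,0,0,0,0],[0,0,0,0,0]]]'

```text
clock: 8.0
tool_pos: [0.5085, 0.3624, 0.2313]
orientation: [180.0, 0.0, -30.9]
force: [-0.7, 0.3, -2.7]
opening: 0.0069
gripper_force: 30.0
```

Emit:
step_arm --moves '[[[0,0,-0.5,0,0],[0,0,-0.7,0,0],[0,0,-0.7,0,0],[0,0,-0.7,0,0],[0,0,-0.5,0,0],[0,0,-0.3,0,0],[0,0,-0.2,0,0],[0,0,0,0,0],[0,0,0,0,0]]]'

```text
clock: 8.9
tool_pos: [0.5087, 0.3625, 0.1958]
orientation: [-180.0, -0.0, -30.9]
force: [-0.1, -0.2, -1.2]
opening: 0.0067
gripper_force: 30.0
```

Emit:
step_arm --moves '[[[0,0,-0.2,0,0],[0,0,0,0,0]]]'

```text
clock: 9.1
tool_pos: [0.5086, 0.3624, 0.1935]
orientation: [-180.0, 0.0, -30.9]
force: [0.6, 0.6, -3.0]
opening: 0.0066
gripper_force: 30.0
```

Emit:
step_arm --moves '[[[0,0,-0.15,0,0],[0,0,0,0,0]]]'

```text
clock: 9.3
tool_pos: [0.5085, 0.3623, 0.1919]
orientation: [180.0, 0.0, -30.9]
force: [-0.2, -0.4, -3.5]
opening: 0.0067
gripper_force: 30.0
```

Emit:
step_arm --moves '[[[0,0,-0.15,0,0],[0,0,0,0,0]]]'

```text
clock: 9.5
tool_pos: [0.5087, 0.3624, 0.1905]
orientation: [-180.0, -0.0, -30.9]
force: [0.4, 1.1, -1.6]
opening: 0.0068
gripper_force: 30.0
```

Emit:
step_arm --moves '[[[0,0,-0.1,0,0],[0,0,0,0,0]]]'

```text
clock: 9.7
tool_pos: [0.5087, 0.3625, 0.1898]
orientation: [-180.0, -0.0, -30.9]
force: [-1.1, -0.2, 0.3]
opening: 0.0068
gripper_force: 30.0
```

Emit:
step_arm --moves '[[[0,0,-0.1,0,0],[0,0,0,0,0]]]'

```text
clock: 9.9
tool_pos: [0.5088, 0.3626, 0.1891]
orientation: [-180.0, -0.0, -30.9]
force: [-1.5, -0.1, 3.0]
opening: 0.0069
gripper_force: 30.0
```

```bash
python3 - <<'E'
from h import *
im,d,ci=snap("scene"); np.savez("pics/scene2.npz",im=im,d=d)
print([ctrl.get_obs()['force'].round(1)])
cv2.imwrite("pics/s2.png",cv2.convertScaleAbs(cv2.resize(im[200:400,380:600],None,fx=3,fy=3),alpha=1.5))
E
```

```text
[array([-2.3, -0.1,  4.2])]
```

View pics/s2.png

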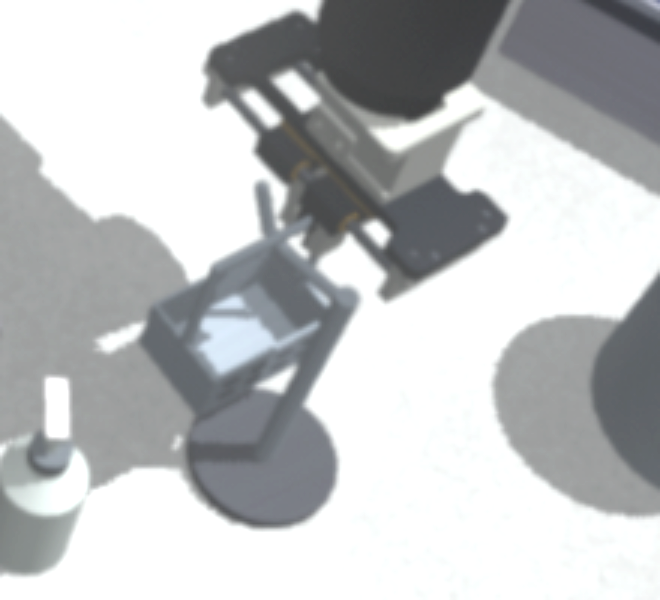

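The bar rests on the seat, with the hook tip visible in front of it at (262,190). Releasing.

Emit:
step_arm --moves '[[[0,0,0.1,0,0],[0,0,0,0,1],[0,0,0,0,2],[0,0,0,0,3],[0,0,0,0,4],[0,0,0,0,5],[0,0,0,0,5],[0,0,0,0,5],[0,0,0,0,5],[0,0,0,0,5]]]'

```text
clock: 10.95
tool_pos: [0.5086, 0.3624, 0.1896]
orientation: [-180.0, -0.0, -30.9]
force: [-0.5, -0.3, 1.2]
opening: 0.0498
gripper_force: 0.0
```

Emit:
step_arm --moves '[[[0,0,0.5,0,5],[0,0,1,0,5],[0,0,1.5,0,5],[0,0,2,0,5],[0,0,2,0,5],[0,0,1,0,5],[0,0,0,0,5]]]'

```text
clock: 11.65
tool_pos: [0.5092, 0.363, 0.2717]
orientation: [-179.8, -0.0, -30.9]
force: [-0.3, 0.9, -0.5]
opening: 0.0501
gripper_force: 0.0
```

```bash
cat > bk.py <<'E'
from h import *
im,d,ci=snap("scene"); C=cloud(ci,d)
for l,zl,zh in(("box",.08,.14),("bar",.203,.222)):
    m=(d>0)&(C[...,2]>zl)&(C[...,2]<zh)&(C[...,0]>.46)&(C[...,0]<.62)&(C[...,1]>.25)&(C[...,1]<.385)
    P=C[m]; r=cv2.minAreaRect(P[:,:2].astype(np.float32)); print(l,len(P),P.mean(0).round(3),np.round(r[0],3),np.round(r[1],3),round(r[2],1))
cv2.imwrite("pics/bk.png",cv2.convertScaleAbs(cv2.resize(im[200:400,380:600],None,fx=3,fy=3),alpha=1.5))
o=ctrl.get_obs(); print(o['clock'],o['tool_pos'],o['opening'],o['joint_pos'].round(1))
E
python3 bk.py
```

```text
box 1150 [0.544 0.339 0.104] [0.536 0.346] [0.072 0.114] 58.0
bar 390 [0.541 0.349 0.212] [0.537 0.345] [0.087 0.072] 8.1
11.7 [0.50866353 0.36259371 0.27017071] 0.05007651577276438 [ 53.4  14.4  -2.3  -0.  -73.2   5.7]
```

View pics/bk.png

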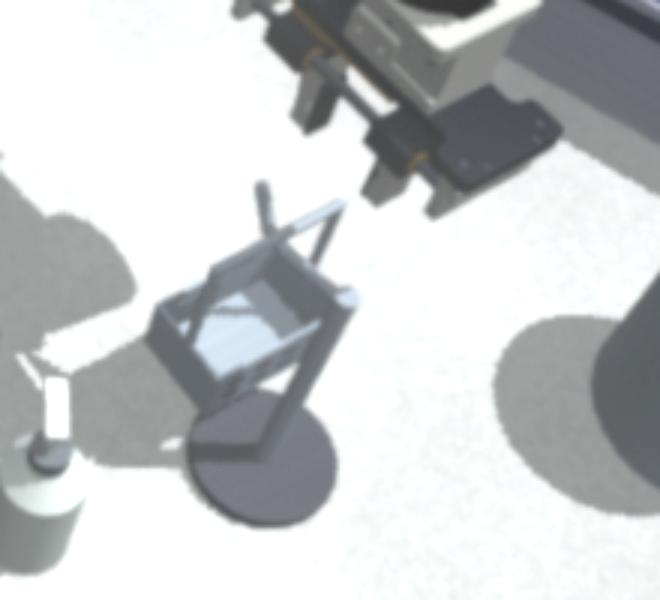

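The basket hangs on the hook. It is untouched, centred at (0.536, 0.346) with the bottom clear of the counter. Next, the square.

Emit:
step_arm --moves '[[[0,-2,0,-0.04,5],[-0.1,-3.6,0,-0.075,6],[-0.1,-3.7,0,-0.075,6],[-0.1,-3.7,0,-0.075,6],[-0.1,-3.7,0,-0.075,6],[-0.1,-3.7,0,-0.075,6],[-0.1,-3.7,0,-0.075,6],[-0.1,-3.7,0,-0.075,6],[-0.1,-3.7,0,-0.075,6],[-0.1,-3.7,0,-0.075,6]]]'

```text
clock: 12.7
tool_pos: [0.4984, 0.0083, 0.2686]
orientation: [179.9, 0.0, -72.1]
force: [1.4, -0.7, -0.9]
opening: 0.06
gripper_force: 0.0
```

Emit:
step_arm --moves '[[[-0.1,-3.7,0,-0.075,6],[-0.1,-3.7,0,-0.075,6],[-0.1,-3.7,-1,-0.075,6],[-0.1,-3.7,-1,-0.075,6],[-0.1,-3.7,-1,-0.075,6],[0,-3.7,-1,-0.075,6],[0,-3.7,-1,-0.075,6],[0,-3.7,-1,-0.075,6],[0,-1.1,-2,-0.031,6],[0,0,0,0,6]]]'

```text
clock: 13.7
tool_pos: [0.4915, -0.2976, 0.1855]
orientation: [179.6, 0.0, -108.3]
force: [-0.1, 0.9, 0.1]
opening: 0.0601
gripper_force: 0.0
```

Emit:
step_arm --moves '[[[0,0,0,0,6],[0,0,0,0,6]]]'

```text
clock: 13.9
tool_pos: [0.4947, -0.2962, 0.1902]
orientation: [-180.0, -0.0, -108.0]
force: [0.1, -0.3, 0.3]
opening: 0.0599
gripper_force: 0.0
```

Emit:
step_arm --moves '[[[0,0.1,-2,0,6],[0,0,-3,0,6],[0,0,-3,0,6],[0,0,-3,0,6],[0,0,-2.5,0,6],[0,0,-2,0,6],[0,0,-1.2,0,6],[0,0,-0.6,0,6],[0,0,0,0,6],[0,0,0,0,6]]]'

```text
clock: 14.9
tool_pos: [0.4954, -0.2957, 0.0176]
orientation: [-179.9, -0.0, -108.0]
force: [0.7, 0.4, -0.1]
opening: 0.0602
gripper_force: 0.0
```

Emit:
step_arm --moves '[[[0,0,0,0,4],[0,0,0,0,3],[0,0,0,0,2],[0,0,0,0,1],[0,0,0,0,0],[0,0,0,0,0],[0,0,0,0,0],[0,0,0,0,0],[0,0,0,0,0],[0,0,0,0,0]]]'

```text
clock: 15.9
tool_pos: [0.4945, -0.2956, 0.0165]
orientation: [180.0, -0.0, -108.0]
force: [0.5, 0.1, 0.0]
opening: 0.0138
gripper_force: 30.0
```

Emit:
step_arm --moves '[[[0,0,0.6,0,0],[0,0,1.4,0,0],[0,0,2,0,0],[0,0,2,0,0],[0,0,1.4,0,0],[0,0,0.6,0,0],[0,0,0,0,0]]]'

```text
clock: 16.6
tool_pos: [0.4948, -0.2956, 0.0972]
orientation: [-179.9, 0.0, -108.1]
force: [0.7, 0.2, -3.4]
opening: 0.0138
gripper_force: 30.0
```

Emit:
step_arm --moves '[[[0.25,1.5,0,0.01,0],[0.5,2.8,0,0.01,0],[0.5,2.8,0,0.01,0],[0.5,2.8,0,0.01,0],[0.5,2.8,0,0.01,0],[0.5,2.8,0,0.01,0],[0.5,2.8,0,0.01,0],[0.5,2.8,0,0.01,0],[0.5,2.8,0,0.01,0],[0.5,2.8,0,0.01,0]]]'

```text
clock: 17.6
tool_pos: [0.5412, -0.0269, 0.0955]
orientation: [179.9, -0.0, -102.3]
force: [0.1, -0.2, -3.2]
opening: 0.0139
gripper_force: 30.0
```

Emit:
step_arm --moves '[[[0.5,2.8,0,0.01,0],[0.4,2.8,0,0.01,0],[0.3,2,0,0.004,0],[0.05,1.2,0,0,0],[0,0.6,0,0,0],[0,0,0,0,0],[0,0,0,0,0],[0,0,0,0,0]]]'

```text
clock: 18.4
tool_pos: [0.5544, 0.0646, 0.0965]
orientation: [180.0, -0.0, -101.0]
force: [0.3, -0.9, -3.6]
opening: 0.0137
gripper_force: 30.0
```

```bash
python3 - <<'E'
from h import *
im,d,ci=snap("top"); cv2.imwrite("pics/t3.png",cv2.convertScaleAbs(cv2.resize(im[170:320,220:420],None,fx=3.9,fy=3.9,interpolation=2),alpha=1.6))
o=ctrl.get_obs(); print(o['tool_pos'],o['orientation'],o['opening'])
E
```

```text
[0.55443289 0.0645898  0.0965374 ] [ 1.79989673e+02 -7.28340833e-03 -1.01000265e+02] 0.013678490236050608
```

View pics/t3.png

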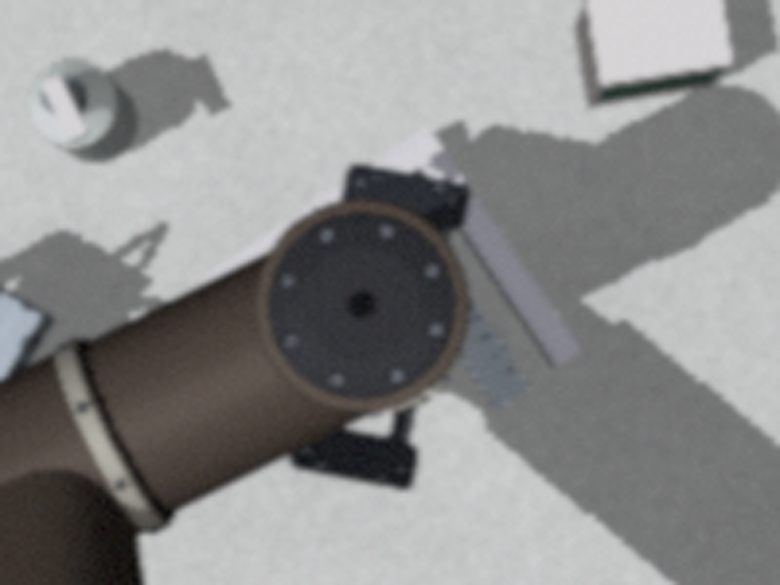

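The square is held parallel to the right board with a clear gap; its leg end is at (500,380). Lowering it now.

Emit:
step_arm --moves '[[[0,0,-1,0,0],[0,0,-2,0,0],[0,0,-2,0,0],[0,0,-1.5,0,0],[0,0,-0.7,0,0],[0,0,-0.4,0,0],[0,0,-0.2,0,0],[0,0,0,0,0],[0,0,0,0,0]]]'

```text
clock: 19.35
tool_pos: [0.5551, 0.0656, 0.0192]
orientation: [-179.9, 0.0, -100.9]
force: [0.2, -0.3, -3.8]
opening: 0.0139
gripper_force: 30.0
```

Emit:
step_arm --moves '[[[0,0,-0.2,0,0],[0,0,0,0,0]]]'

```text
clock: 19.55
tool_pos: [0.5546, 0.0654, 0.0167]
orientation: [-180.0, 0.0, -100.9]
force: [-0.5, 0.1, -3.4]
opening: 0.014
gripper_force: 30.0
```

Emit:
step_arm --moves '[[[0,0,-0.05,0,0],[0,0,0,0,0]]]'

```text
clock: 19.75
tool_pos: [0.5548, 0.0655, 0.0165]
orientation: [-180.0, 0.0, -100.9]
force: [-1.1, 0.0, 3.1]
opening: 0.0139
gripper_force: 30.0
```

Emit:
step_arm --moves '[[[0.4,-0.1,0,0,0],[0.5,-0.15,0,0,0],[0.5,-0.15,0,0,0],[0.4,-0.1,0,0,0],[0.3,-0.05,0,0,0],[0.2,-0.05,0,0,0],[0,0,0,0,0]]]'

```text
clock: 20.45
tool_pos: [0.5789, 0.0593, 0.0165]
orientation: [-179.9, 0.0, -100.9]
force: [-0.5, 0.2, 5.5]
opening: 0.0138
gripper_force: 30.0
```

Emit:
step_arm --moves '[[[0.2,-0.05,0,0,0],[0.1,0,0,0,0],[0,0,0,0,0],[0,0,0,0,0]]]'

```text
clock: 20.85
tool_pos: [0.5815, 0.0587, 0.0165]
orientation: [-180.0, 0.0, -100.9]
force: [-2.3, -0.5, 6.4]
opening: 0.0138
gripper_force: 30.0
```

Emit:
step_arm --moves '[[[0.1,-0.02,0,0,0],[0,0,0,0,0],[0,0,0,0,0]]]'

```text
clock: 21.15
tool_pos: [0.5824, 0.0585, 0.0165]
orientation: [-180.0, 0.0, -100.9]
force: [-1.6, 0.2, 5.6]
opening: 0.0138
gripper_force: 30.0
```

Emit:
step_arm --moves '[[[0.1,-0.02,0,0,0],[0,0,0,0,0],[0,0,0,0,0]]]'

```text
clock: 21.45
tool_pos: [0.5828, 0.0583, 0.0165]
orientation: [180.0, -0.0, -100.9]
force: [-5.0, 0.1, 8.3]
opening: 0.0137
gripper_force: 30.0
```

Emit:
step_arm --moves '[[[0.1,-0.02,0,0,0],[0,0,0,0,0],[0,0,0,0,0]]]'

```text
clock: 21.75
tool_pos: [0.583, 0.0579, 0.0165]
orientation: [179.9, -0.0, -100.9]
force: [-7.9, 1.9, 10.9]
opening: 0.0142
gripper_force: 30.0
```

Emit:
step_arm --moves '[[[0.1,-0.02,0,0,0],[0,0,0,0,0],[0,0,0,0,0]]]'

```text
clock: 22.05
tool_pos: [0.5833, 0.0575, 0.0165]
orientation: [179.9, -0.1, -101.0]
force: [-11.0, 0.9, 13.0]
opening: 0.0139
gripper_force: 30.0
```

Emit:
step_arm --moves '[[[0.1,-0.02,0,0,0],[0,0,0,0,0],[0,0,0,0,0],[0,0,0,0,0]]]'

```text
clock: 22.45
tool_pos: [0.5836, 0.0571, 0.0165]
orientation: [179.8, -0.1, -101.0]
force: [-12.9, 0.7, 16.0]
opening: 0.0139
gripper_force: 30.0
```

```bash
python3 bk.py; python3 - <<'E'
from h import *
im,d,ci=snap("scene"); cv2.imwrite("pics/s4.png",cv2.convertScaleAbs(cv2.resize(im[215:345,240:410],None,fx=4.5,fy=4.5,interpolation=2),alpha=1.3))
f=[]
for _ in range(6): snap("top"); o=ctrl.get_obs(); f.append(np.r_[o['force'],o['moment']])
f=np.array(f).mean(0).round(2); print(f, 'left',-.829*f[0]-.559*f[1],'right',-.559*f[0]+.829*f[1])
E
```

```text
box 1152 [0.544 0.339 0.104] [0.535 0.346] [0.072 0.113] 59.2
bar 385 [0.541 0.349 0.212] [0.537 0.345] [0.089 0.072] 8.3
22.5 [0.58357343 0.05705283 0.01652059] 0.014240792106084244 [ 24.7  24.8 -24.3  -0.  -41.1 -35.6]
[-13.44   0.89  15.89   0.49   4.36   0.11] left 10.64425 right 8.250770000000001
```

View pics/s4.png

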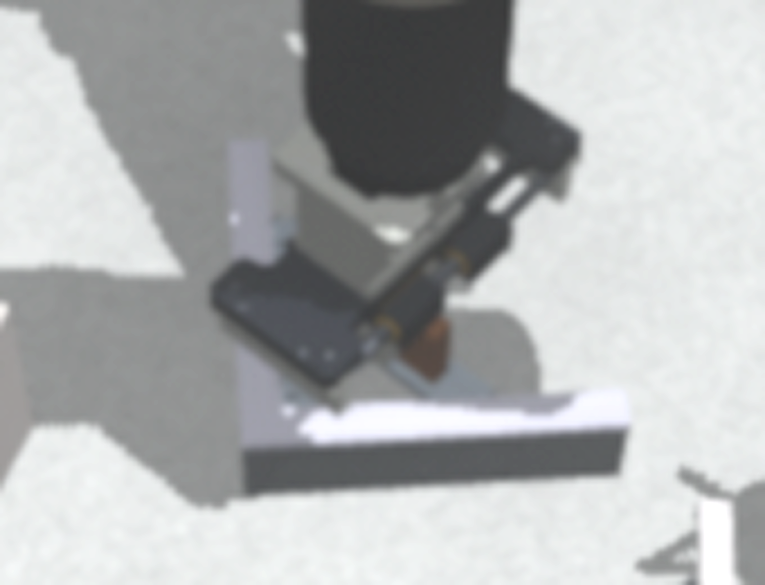

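The left board is in contact. The tool is still sliding along it by about 0.5 mm per step, so the right board may not be reached yet. I'll ease the downforce and push along the left board.

Emit:
step_arm --moves '[[[0,0,0.07,0,0],[0.06,-0.08,0,0,0],[0,0,0,0,0],[0,0,0,0,0]]]'

```text
clock: 23.25
tool_pos: [0.5842, 0.0561, 0.0166]
orientation: [179.8, -0.1, -101.0]
force: [-9.9, 0.8, 9.9]
opening: 0.0135
gripper_force: 30.0
```

Emit:
step_arm --moves '[[[0.06,-0.08,0,0,0],[0,0,0,0,0],[0,0,0,0,0]]]'

```text
clock: 23.55
tool_pos: [0.5842, 0.0561, 0.0166]
orientation: [179.7, -0.1, -101.0]
force: [-14.0, 5.1, 11.7]
opening: 0.014
gripper_force: 30.0
```

Emit:
step_arm --moves '[[[0.06,-0.08,0,0,0],[0,0,0,0,0],[0,0,0,0,0]]]'

```text
clock: 23.85
tool_pos: [0.5843, 0.056, 0.0166]
orientation: [179.7, -0.0, -101.0]
force: [-17.0, 9.8, 14.4]
opening: 0.0134
gripper_force: 30.0
```

Emit:
step_arm --moves '[[[0.05,0.02,0,0,0],[0,0,0,0,0],[0,0,0,0,0],[0,0,0,0,0],[0,0,0,0,0],[0,0,0,0,0]]]'

```text
clock: 24.45
tool_pos: [0.5842, 0.056, 0.0166]
orientation: [179.7, -0.1, -101.0]
force: [-18.2, 10.4, 16.7]
opening: 0.0138
gripper_force: 30.0
```

```bash
python3 bk.py; python3 - <<'E'
from h import *
f=[]
for _ in range(6): snap("top"); o=ctrl.get_obs(); f.append(np.r_[o['force'],o['moment'],o['tool_pos']])
f=np.array(f).mean(0).round(4); print(f, o['orientation'],'left',-.829*f[0]-.559*f[1],'right',-.559*f[0]+.829*f[1])
E
```

```text
box 1151 [0.544 0.339 0.104] [0.535 0.346] [0.072 0.113] 58.4
bar 384 [0.541 0.349 0.212] [0.538 0.345] [0.088 0.072] 8.1
24.5 [0.5842771  0.05600177 0.01657949] 0.01391565234241119 [ 24.5  24.9 -24.   -0.2 -41.4 -35.3]
[-1.94165e+01  9.69000e+00  1.58689e+01  3.53030e+00  6.46530e+00
  5.25000e-02  5.84300e-01  5.60000e-02  1.66000e-02] [ 1.79656643e+02 -7.51136963e-02 -1.00981631e+02] left 10.679568499999997 right 18.8868335
```

The square is pressed against both boards and has stopped moving, and the basket hangs still. Handing in.

```bash
python3 -c "
from plant import close_job
print(close_job())"
```

```text
the job is handed in; nothing more can be done
None
```

I handed the job in, but `close_job` returned no verdict. At that point the basket hung still and untouched on the hook, and the square was still gripped in the corner, pressed at about 11 N on the left board and 19 N on the right (worked out from the wrist force), with no contact with the bottle, jar or carton that I saw.

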